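Square a press mould up on the casting slab

TASK

Get the press mould ready for casting. First lay the T-square flat across the plaster slab and let go of it, its head flush all along the slab's near edge (the edge facing the robot); then set the press mould right side up on the slab, wholly on it, with one of its long sides flush against the blade (either side of it), and leave both lying like that. Plaster chips, so put the mould down without dropping it, and leave the mug, bowl and plaster disc where they are.

Things in the scene. Friction and masses are not known exactly. Their poses are not given: they have to be found in the camera images.
- slab: fixed white plaster slab lying on the bench, 180 (x) x 200 (y) x 25 mm high; origin at the centre of its underside; its -x side is the near edge, facing the robot (turned up to 0.3 rad)
- slab_edge (a point): middle of the slab's near edge, at its top arris (90 mm from the slab's centre, 25 mm up)
- square: loose T-square, 0.29 kg: steel blade 30 wide, 5 thick, reaching 175 mm from the head; dark wooden head across its end, 110 long (y) x 22 (x) mm, from 12 mm below to 11 mm above the blade's underside. Origin: middle of the head's inner face, level with the blade's underside; +x along the blade, away from the head. Starts with its blade on a board, the head hanging over the board's near end
- square_grip (a point): centre of the T-square's handle block (60 mm along the blade, 18 mm wide, 27 mm high, standing on the blade's top face, top 32 mm above the blade's underside), 65 mm from the head's inner face and 18.5 mm above the blade's underside
- head_left (a point): end (+y) of the head's inner face, 55 mm from the blade's middle, 6 mm below the blade's underside
- head_right (a point): the other end (-y) of the head's inner face, 55 mm from the blade's middle, 6 mm below the blade's underside
- mould: loose plaster press mould, about 0.2 kg: block 100 (x, long side) x 70 (y) x 16 mm high with a grip ridge cast on top; origin at the centre of its underside. At the start it lies on the other 20 mm high wooden board
- mould_grip (a point): centre of the mould's grip ridge (40 mm along the mould's long side, 22 mm wide, 28 mm high from the block's top face, top 44 mm above the mould's underside), 30 mm above the underside
- board_a: fixed wooden board, 220 (x) x 90 (y) x 20 mm high, that carries the T-square at the start; origin at the centre of its underside
- board_b: fixed wooden board of the same size, that carries the mould at the start
- mug: bystander: white mug, 80 mm across, 92 mm high; origin at the centre of its underside
- bowl: bystander: white bowl, 100 mm across, 50 mm high; origin at the centre of its underside
- disc: bystander: plaster disc, 70 mm across, 26 mm high; origin at the centre of its underside

How it is judged:
By the outcome, as a careful person would: the job done as asked, in the order asked, and still so for the second after the job is handed in, with the robot touching nothing.
It also fails if it takes over 56 s, if anything falls off the work surface, if the arm or the gripper's body presses on something with over 40 N, if the wrist force passes 120 N, or if a joint passes its speed limit or range.

ROBOT

A 6-joint arm with a two-finger parallel gripper is mounted at the origin on the work surface. World frame = base frame: x ahead of the robot, y to its left, z up, the work surface at z = 0. Lengths are in mm, angles in rad, forces in N, time in s.
With the tool pointing down it reaches from about 275 to 1000 mm from the base axis. Payload 8.4 kg.
Tool frame: the origin (TCP) lies between the finger pads; the fingertips stand 17 mm ahead of it and the grasp point (between the pads) lies 2 mm behind it (r.tcp_to_tips is the distance from the TCP to the fingertips, in mm); z points along the fingers, y is the line along which they close (so a half turn about z gives the same grasp; the last joint's range is limited). The gripper opens to 85 mm and grips with 20 to 120 N. Pads are 22 mm wide; open, the fingers measure 114 mm over their backs; the gripper's body (76 mm by 85 mm) begins 54 mm behind the grasp point. The pads swing forward as they close: fully open they stand 13 mm farther back than shut.
Start: joints at [-1.243, 0.353, 1.633, -0, 1.155, -0.002], TCP at [202.407, -591.32, 218.381] pointing down, gripper open.
Joint ranges: [-2.63, 2.63], [-0.92, 2.1], [0.06, 2.66], [-1.3, 4.44], [0, 2.69], [-3.02, 3.02]. Speed limits (rad/s): [2.22, 2.22, 2.79, 3.14, 3.14, 3.14].

INTERFACE

Orientations are given as [roll, pitch, yaw] about the fixed x, y, z axes, in that order (R = Rz(yaw) Ry(pitch) Rx(roll)).
In Python, from rig import r gives the robot as it stands. The module is installed in compiled form; this text tells all that it offers.
- The arm moves only by the tool apply_moves, never from a script. Its argument "series" is text: rows parted by semicolons, each of 7 numbers parted by spaces: the shift along the tool's x, y, z in cm, then the turn, a rotation vector about the tool's x, y, z in rad, then the gripper's target within -1 to 1 (shut at 1, half-way at 0, fully open at -1). In form: tx ty tz rx ry rz fingers; .... A call has exactly 10 rows; each row shifts and turns the commanded pose from where the row before left it, along the tool's axes as they then stand; what a row does not reach is not made up. A row lasts 1/12 s, in which the tool goes at most 41.7 mm and 7.16 degrees, less where a joint would pass 70% of its speed; a pose out of reach is approached as far as the arm can. A call with a gripper value outside its range is refused whole. The fingers move at their own pace and stop on an object; "squeeze" is the grip in N (left out, the last holds). Time passes only in rows, so rows that do not move let the fingers close, or fill a call up. It gives the time, the measured TCP pose, the force and the opening at its end, in the units of the state.
- r.sense(): the state, without advancing time (a new reading comes with each control period).
- r.grab_frame(name): name is "scene" or "top"; returns the picture (400x640x3 uint8, blue, green, red); there is no depth.
- r.camera_info(name): a dict with "K" (3x3 intrinsics, pixels), "extrinsics" (4x4, takes a point from camera to world coordinates). Camera axes: x right, y down, z forward; pixel columns grow to the right and rows downward; lengths in mm; the calibration is good to about 2 mm. A picture is of the moment at which its call begins. camera_info takes no time and is no camera call.
- r.sign_off(): hands the job in, once; it reports no verdict.
The state is a dict: "clock": time; "qpos": joint angles; "qvel": joint speeds; "joint_efforts": joint torques, N m; "eef_pos": TCP position; "tcp_rot": TCP orientation; "contact_force": force on the tool from outside, world axes, zero at the start; "wrist_torque": the same for the moment, N m; "opening": opening from 0.0 (shut) to 1.0 (fully open).
Only numpy, scipy, OpenCV 4.12 (cv2) and the standard library are available. Lean on these libraries where they do the work, as an engineer would, in place of code of your own. Each camera call takes 0.05 s, during which the arm holds its last target. There are 200 camera calls.

## Working session

There is one attempt and no reset: what is moved stays moved. The work goes in short steps, Python scripts to look and compute and a tool call to move; the robot and the scene stay as the last step left them, time stands still between calls to the robot, and variables do not carry over. Pictures are saved under pics/ and viewed, on a budget of 10 in all, crops included, one or two more only if the job needs it, and the job is handed in when it is done.

Besides the shell and the picture viewer there is one more tool, called as a command line: name --argument value ..., lists and objects as JSON in quotes. apply_moves: Moves the arm, as the interface text tells. Its arguments: {"type":"object","properties":{"series":{"type":"string"},"squeeze":{"type":"number"}},"required":["series"]}

```bash
mkdir -p pics; python3 - <<'E'
from rig import r
import cv2
for n in("scene","top"):
    f=r.grab_frame(n); cv2.imwrite(f"pics/{n}0.png",f)
    c=r.camera_info(n); print(n,c["K"],c["extrinsics"])
print(r.sense(), r.tcp_to_tips)
E
```

```text
scene [[438.58944966   0.         315.49560722]
 [  0.         438.58944966 207.89952696]
 [  0.           0.           1.        ]] [[ 2.86727865e-01  6.12931238e-01 -7.36276055e-01  1.41873250e+03]
 [ 9.57955331e-01 -1.91800741e-01  2.13387113e-01 -2.55821454e+02]
 [-1.04266656e-02 -7.66503603e-01 -6.42155364e-01  8.12660895e+02]
 [ 0.00000000e+00  0.00000000e+00  0.00000000e+00  1.00000000e+00]]
top [[515.36338562   0.         322.39098877]
 [  0.         515.36338562 202.79627136]
 [  0.           0.           1.        ]] [[-2.75634272e-02 -9.91938086e-01  1.23689493e-01  4.29740879e+02]
 [-9.99527131e-01  2.56619136e-02 -1.69405155e-02  2.07555700e+01]
 [ 1.36298334e-02 -1.24097943e-01 -9.92176359e-01  1.28781649e+03]
 [ 0.00000000e+00  0.00000000e+00  0.00000000e+00  1.00000000e+00]]
{'clock': 0.1, 'qpos': array([-1.24338534e+00,  3.53588513e-01,  1.63401269e+00, -2.50850380e-05,
        1.15520535e+00, -2.40666580e-03]), 'qvel': array([-1.56039711e-03, -7.50842159e-04, -4.10498634e-03,  2.48023352e-04,
        2.03465091e-05,  1.78394769e-04]), 'joint_efforts': array([-1.01642112e-03, -6.06353045e+01, -3.42819357e+01, -5.37015296e-05,
        3.89174907e-03, -1.07939820e-05]), 'eef_pos': array([ 202.27314334, -590.9220563 ,  217.75089776]), 'tcp_rot': array([-3.14037870e+00,  2.00159152e-05,  3.29827803e-01]), 'contact_force': array([-0.78067896,  0.38323798, -0.66958147]), 'wrist_torque': array([ 3.10270143e-05, -3.86236993e-02, -1.16099896e-02]), 'opening': 0.9978650250491626} 17.0
```

View pics/top0.png

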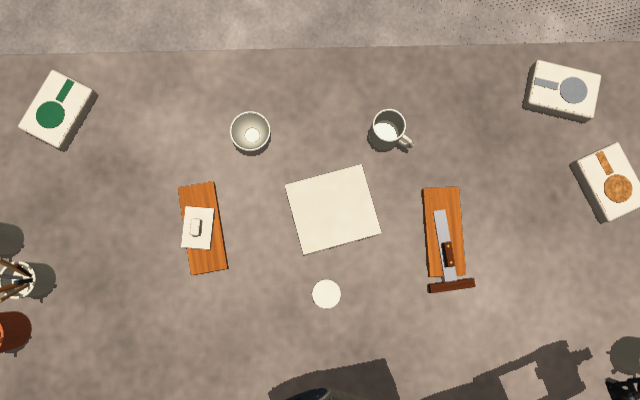

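View pics/scene0.png

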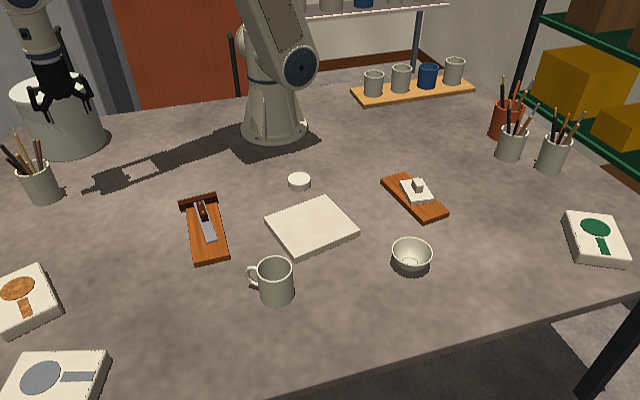

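```bash
python3 - <<'E'
import cv2,numpy as np
f=cv2.imread("pics/top0.png")
o=np.zeros((600,800,3),np.uint8)
def put(x0,y0,w,h,s,X,Y):
    c=cv2.resize(f[y0:y0+h,x0:x0+w],None,fx=s,fy=s,interpolation=cv2.INTER_CUBIC); o[Y:Y+h*s,X:X+w*s]=c
put(415,180,68,120,5,0,0)
put(278,158,110,102,4,350,0)
put(172,200,60,48,4,350,408)
put(298,274,50,45,4,595,410)
cv2.imwrite("pics/comp.png",o)
E
```

```text
(no output)
```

View pics/comp.png

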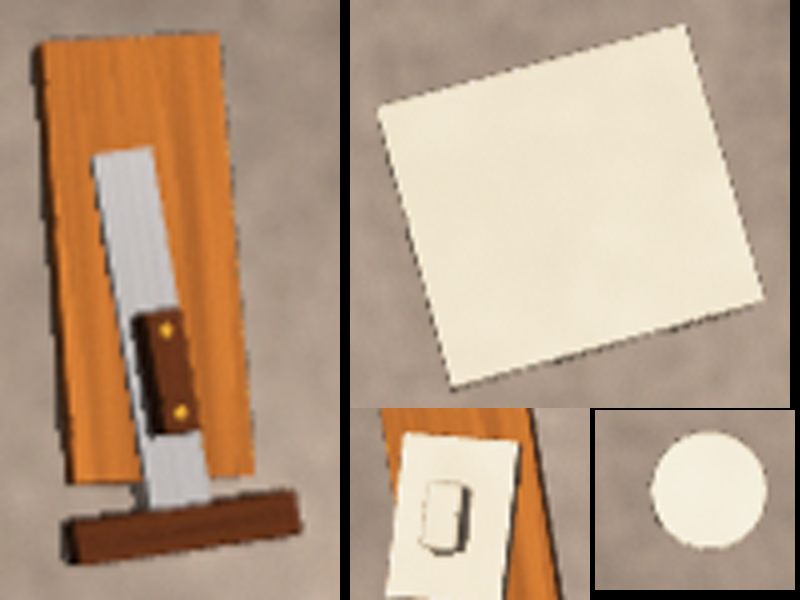

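```bash
cat > h.py <<'E'
import numpy as np
from rig import r
from scipy.optimize import least_squares
from scipy.spatial.transform import Rotation as R
def proj(P,name):
    c=r.camera_info(name);E=c["extrinsics"];p=(np.asarray(P,float)-E[:3,3])@E[:3,:3];q=p@c["K"].T
    return q[:,:2]/q[:,2:]
def W(pts,p,z0):
    x,y,t=p;pts=np.asarray(pts,float);c,s=np.cos(t),np.sin(t)
    return np.c_[x+c*pts[:,0]-s*pts[:,1],y+s*pts[:,0]+c*pts[:,1],pts[:,2]+z0]
def fit(pts,uv,z0,x0,name="top"):
    f=lambda p:(proj(W(pts,p,z0),name)-uv).ravel()
    s=least_squares(f,x0,x_scale=[10,10,.1],loss="soft_l1");return s.x,f(s.x).reshape(-1,2)
def crop(uv,x0,y0,s,X,Y): return (np.asarray(uv,float)-[X,Y]+.5)/s-.5+[x0,y0]
def delta(pos,rpy):  # shift (cm, tool axes now) and rotvec from current measured pose
    s=r.sense();A=R.from_euler("xyz",s["tcp_rot"]);B=R.from_euler("xyz",rpy)
    d=np.asarray(pos)-s["eef_pos"]
    return A.inv().apply(d)/10,(A.inv()*B).as_rotvec(), s["eef_pos"],s["tcp_rot"]
E
python3 - <<'E'
from h import *
np.set_printoptions(precision=2,suppress=True)
def show(n,a): print(n,a[0][:2],round(a[0][2],4),"\n",a[1].T)
S=fit([[90,100,25],[90,-100,25],[-90,-100,25],[-90,100,25]],crop([[377,107],[686,25],[765,298],[453,389]],278,158,4,350,0),0,[450,0,.25]);show("slab",S)
Q=fit([[175,15,5],[175,-15,5],[0,15,5],[0,-15,5],[0,55,11],[0,-55,11],[-22,-55,11],[-22,55,11],[95,9,32],[95,-9,32],[35,-9,32],[35,9,32]],
 crop([[93,157],[152,147],[148,508],[210,500],[78,522],[297,490],[302,533],[80,562],[148,316],[180,309],[200,430],[165,435]],415,180,5,0,0),20,[300,-250,.1]);show("sq",Q)
M=fit([[50,35,16],[50,-35,16],[-50,35,16],[20,11,44],[20,-11,44],[-20,-11,44],[-20,11,44]],
 crop([[403,433],[519,441],[386,597],[427,482],[464,483],[456,553],[420,548]],172,200,4,350,408),20,[400,250,0]);show("mould",M)
B=fit([[110,45,20],[110,-45,20],[-110,-45,20],[-110,45,20]],crop([[42,42],[219,33],[254,475],[70,483]],415,180,5,0,0),0,[350,-240,0]);show("boardA",B)
D=fit([[35,0,26],[-35,0,26],[0,35,26],[0,-35,26]],crop([[709,431],[709,549],[651,490],[767,490]],298,274,4,595,410),0,[250,0,0]);show("disc",D)
print("grip",W([[65,0,25]],Q[0],20),"slabedge",W([[-90,0,25]],S[0],0))
t=S[0][2];print("target sq origin (gap10)",W([[-90-10,-30,25]],S[0],0),"tcp",W([[-35,-30,25]],S[0],25))
E
```

```text
slab [572.35 -25.98] 0.2442 
 [[-0.28 -0.08  0.49 -0.1 ]
 [ 0.04 -0.53  0.66 -0.15]]
sq [ 388.4  -307.78] 0.1086 
 [[-0.11  0.03  0.54  0.27 -1.12 -0.24  0.32 -0.05 -0.71  0.26  0.43  0.02]
 [-0.44 -0.05  0.28  0.18 -0.18 -0.03  0.47  0.96 -0.98 -0.6   0.12  0.16]]
mould [533.31 304.51] -0.1019 
 [[ 0.18 -0.15 -0.02 -0.05 -0.06  0.19 -0.09]
 [ 0.12  0.28  0.15 -0.26  0.18 -0.53  0.02]]
boardA [ 510.43 -298.93] 0.0152 
 [[-0.27  0.18 -0.05  0.14]
 [-0.48 -0.13  0.28  0.28]]
disc [365.92  -3.72] -0.0284 
 [[ 0.    0.    0.01 -0.01]
 [ 0.08 -0.02 -0.03 -0.02]]
grip [[ 453.02 -300.73   45.  ]] slabedge [[485.02 -47.74  25.  ]]
target sq origin (gap10) [[482.57 -79.27  25.  ]] tcp [[545.64 -63.56  50.  ]]
```

apply_moves --series "2.5 -1.5 0.6 0 0 0 0;2.5 -1.5 0.6 0 0 0 0;2.5 -1.5 0.6 0 0 0 0;2.5 -1.5 0.6 0 0 0 0;2.5 -1.5 0.6 0 0 0 0;2.5 -1.5 0.6 0 0 0 0;2.5 -1.5 0.6 0 0 0 0;2.5 -1.5 0.6 0 0 0 0;2.5 -1.5 0.6 0 0 0 0;2.5 -1.5 0.6 0 0 0 0" --squeeze 50

```text
clock: 0.93
eef_pos: [390.9, -367.1, 157.9]
tcp_rot: [-3.141, 0.0, 0.33]
contact_force: [0.9, -1.7, 0.3]
opening: 0.5
```

```bash
python3 -c "
from h import *
print(delta([453,-300.7,110],[np.pi,0,.1086]))"
```

```text
(array([ 8.02538272, -4.27299465,  4.7914481 ]), array([-0.00032764,  0.00022412,  0.2211171 ]), array([ 390.91789863, -367.12542985,  157.91448176]), array([-3.14124300e+00,  1.86226050e-04,  3.29717133e-01]))
```

apply_moves --series "2 -1.06 1.2 0 0 0 0;2 -1.06 1.2 0 0 0 0;2 -1.06 1.2 0 0 0 0;2 -1.06 1.2 0 0 0 0;0 0 0 0 0 0.07 0;0 0 0 0 0 0.07 0;0 0 0 0 0 0.081 0;0 0 0 0 0 0 0;0 0 0 0 0 0 0;0 0 0 0 0 0 0"

```text
clock: 1.77
eef_pos: [452.2, -302.4, 110.3]
tcp_rot: [-3.141, 0.0, 0.111]
contact_force: [-0.7, 0.5, 1.0]
opening: 0.502
```

```bash
python3 - <<'E'
from h import *
import cv2
print(delta([453,-300.7,45],[np.pi,0,.1086]))
f=r.grab_frame("scene");g=r.grab_frame("top")
a=cv2.resize(f[110:280,150:280],None,fx=3,fy=3,interpolation=2);b=cv2.resize(g[175:300,400:500],None,fx=4,fy=4,interpolation=2)
o=np.zeros((510,800,3),np.uint8);o[:a.shape[0],:390]=a;o[:500,395:795]=b
cv2.imwrite("pics/c2.png",o)
s=r.sense()["eef_pos"]
for n in("scene","top"):print(n,proj([s,s+[0,0,-17],[453,-300.7,52]],n))
E
```

```text
(array([ 0.10094363, -0.16126205,  6.53017605]), array([-0.00015339,  0.00013519,  0.00255409]), array([ 452.1855472 , -302.42362857,  110.3016478 ]), array([-3.14143910e+00,  1.34998202e-04,  1.11154105e-01]))
scene [[195.8189795  190.70692377]
 [197.00860494 195.77990626]
 [200.51115877 207.79980198]]
top [[456.62475576 253.41628035]
 [454.62737649 253.61189796]
 [449.22831173 253.74583188]]
```

View pics/c2.png

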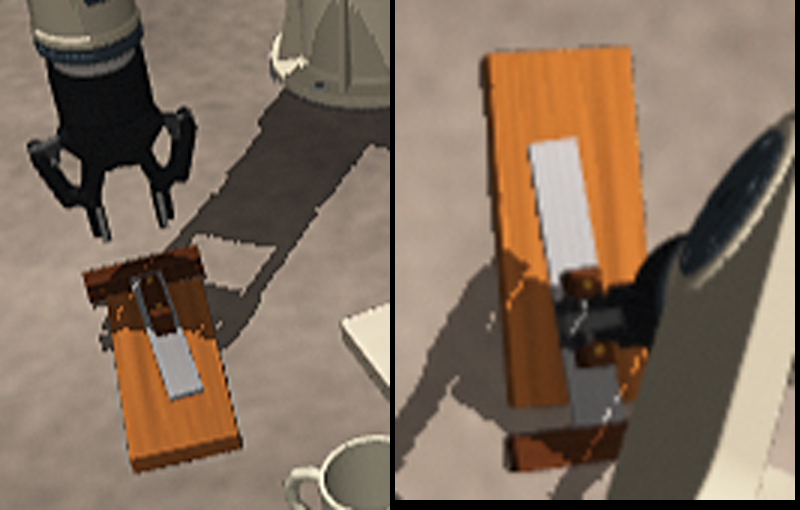

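apply_moves --series "0.1 -0.16 1 0 0 0 0;0 0 1.2 0 0 0 0;0 0 1.2 0 0 0 0;0 0 1.2 0 0 0 0;0 0 1.2 0 0 0 0;0 0 0.7 0 0 0 0;0 0 0 0 0 0 0;0 0 0 0 0 0 1;0 0 0 0 0 0 1;0 0 0 0 0 0 1" --squeeze 50

```text
clock: 2.7
eef_pos: [453.6, -301.0, 45.9]
tcp_rot: [3.141, -0.001, 0.109]
contact_force: [-0.8, 0.4, -0.5]
opening: 0.081
```

apply_moves --series "0 0 0 0 0 0 1;0 0 0 0 0 0 1;0 0 0 0 0 0 1;0 0 0 0 0 0 1;0 0 0 0 0 0 1;0 0 0 0 0 0 1;0 0 0 0 0 0 1;0 0 0 0 0 0 1;0 0 0 0 0 0 1;0 0 0 0 0 0 1"

```text
clock: 3.53
eef_pos: [453.1, -300.7, 45.4]
tcp_rot: [-3.142, 0.0, 0.109]
contact_force: [0.0, -0.2, -0.6]
opening: 0.0
```

```bash
python3 - <<'E'
from h import *
import cv2
s=r.sense();print(s["eef_pos"],s["tcp_rot"],s["opening"],s["contact_force"],s["wrist_torque"])
f=r.grab_frame("scene")
a=cv2.resize(f[130:280,150:270],None,fx=5,fy=5,interpolation=2)[:600]
cv2.imwrite("pics/c3.png",a)
E
```

```text
[ 453.11362981 -300.70240367   45.35062717] [-3.14154111e+00  4.12028266e-05  1.08768244e-01] 4.560249543624431e-05 [ 0.01497133 -0.15974781 -0.61296908] [-0.04738466  0.03509411  0.03127522]
```

View pics/c3.png

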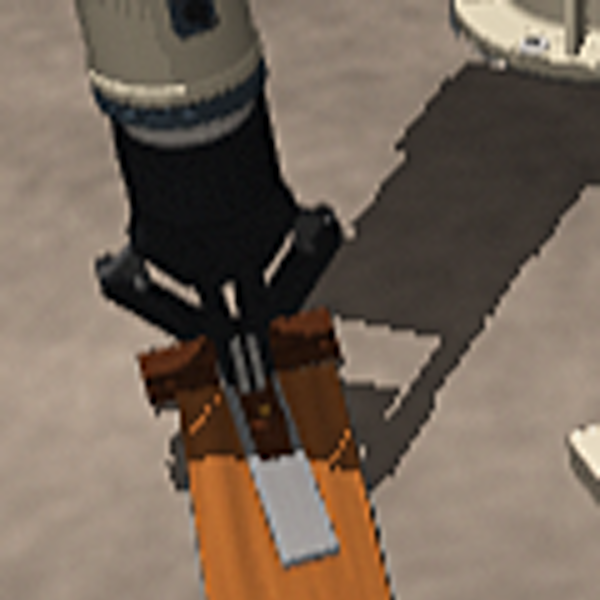

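```bash
python3 - <<'E'
from h import *
import cv2
g=r.grab_frame("top");f=r.grab_frame("scene")
o=np.zeros((600,800,3),np.uint8)
o[:,:398]=cv2.resize(g[215:290,425:475],(400,600),interpolation=2)[:,:398]
o[:,400:]=cv2.resize(f[180:255,170:220],(400,600),interpolation=2)
cv2.imwrite("pics/c4.png",o)
for z in(28,52,62):print(z,[( (proj([[453.1,-300.7,z]],n)[0]-a+.5)*8-.5+b).round() for n,a,b in(("top",[425,215],[0,0]),("scene",[170,180],[400,0]))])
E
```

```text
28 [array([177., 315.]), array([660., 280.])]
52 [array([197., 313.]), array([648., 226.])]
62 [array([206., 312.]), array([642., 203.])]
```

View pics/c4.png

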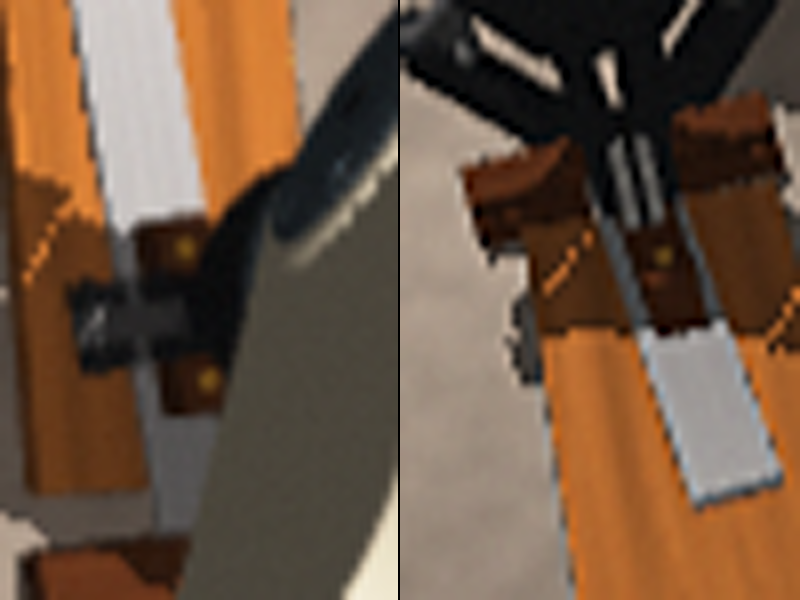

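apply_moves --series "0 0 0.05 0 0 0 1;0 0 0.05 0 0 0 1;0 0 0.05 0 0 0 1;0 0 0.05 0 0 0 1;0 0 0.05 0 0 0 1;0 0 0.05 0 0 0 1;0 0 0.05 0 0 0 1;0 0 0.05 0 0 0 1;0 0 0 0 0 0 1;0 0 0 0 0 0 1"

```text
clock: 4.52
eef_pos: [453.1, -300.7, 41.3]
tcp_rot: [-3.142, 0.0, 0.109]
contact_force: [-0.2, 0.2, 0.2]
opening: -0.001
```

apply_moves --series "0 0 0.05 0 0 0 1;0 0 0.05 0 0 0 1;0 0 0.05 0 0 0 1;0 0 0.05 0 0 0 1;0 0 0.05 0 0 0 1;0 0 0.05 0 0 0 1;0 0 0.05 0 0 0 1;0 0 0.05 0 0 0 1;0 0 0 0 0 0 1;0 0 0 0 0 0 1"

```text
clock: 5.35
eef_pos: [453.2, -300.8, 39.1]
tcp_rot: [3.141, -0.0, 0.109]
contact_force: [-6.1, 3.8, 23.2]
opening: -0.002
```

apply_moves --series "0 0 -1 0 0 0 1;0 0 -0.5 0 0 0 0;0 0 0 0 0 0 0;0 0 0 0 0 0 0;0 0 0 0 0 0 0;0 0 1 0 0 0 0;0 0 1 0 0 0 0;0 0 1 0 0 0 0;0 0 0.6 0 0 0 0;0 0 0 0 0 0 0"

```text
clock: 6.18
eef_pos: [451.8, -299.9, 14.1]
tcp_rot: [-3.139, 0.003, 0.109]
contact_force: [-0.2, 0.5, 0.0]
opening: 0.504
```

apply_moves --series "0 0 0 0 0 0 0;0 0 0 0 0 0 1;0 0 0 0 0 0 1;0 0 0 0 0 0 1;0 0 0 0 0 0 1;0 0 0 0 0 0 1;0 0 0 0 0 0 1;0 0 0 0 0 0 1;0 0 0 0 0 0 1;0 0 0 0 0 0 1"

```text
clock: 7.02
eef_pos: [453.5, -300.9, 16.8]
tcp_rot: [3.141, -0.001, 0.109]
contact_force: [-0.6, 1.0, 5.1]
opening: 0.198
```

apply_moves --series "0 0 -0.5 0 0 0 1;0 0 -1 0 0 0 1;0 0 -1.5 0 0 0 1;0 0 -1.5 0 0 0 1;0 0 -1.5 0 0 0 1;0 0 0 0 0 -0.045 1;0 0 0 0 0 -0.045 1;0 0 0 0 0 -0.0455 1;0 0 0 0 0 0 1;0 0 0 0 0 0 1" --squeeze 80

```text
clock: 7.85
eef_pos: [453.0, -300.6, 76.7]
tcp_rot: [-3.142, 0.0, 0.243]
contact_force: [-0.4, -0.3, -2.5]
opening: 0.194
```

apply_moves --series "1 -1.4 0 0 0 0 1;1.5 -2.1 0 0 0 0 1;1.6 -2.3 0 0 0 0 1;1.6 -2.3 0 0 0 0 1;1.6 -2.3 0 0 0 0 1;1.6 -2.3 0 0 0 0 1;1.6 -2.3 0 0 0 0 1;1.6 -2.3 0 0 0 0 1;1.6 -2.1 0 0 0 0 1;1.4 -1.4 0 0 0 0 1"

```text
clock: 8.68
eef_pos: [549.4, -60.3, 76.5]
tcp_rot: [-3.141, 0.0, 0.243]
contact_force: [-0.6, -0.6, -3.4]
opening: 0.191
```

```bash
python3 - <<'E'
from h import *
import cv2
s=r.sense();print(delta([545.6,-63.6,45],[np.pi,0,.2442]),s["contact_force"],s["opening"])
f=r.grab_frame("scene");g=r.grab_frame("top")
o=np.zeros((600,800,3),np.uint8)
o[:,:400]=cv2.resize(f[130:280,230:330],(400,600),interpolation=2)
o[:,402:]=cv2.resize(g[150:300,280:380],(400,600),interpolation=2)[:,:398]
cv2.imwrite("pics/c5.png",o)
E
```

```text
(array([-0.44845809,  0.23106233,  3.14604004]), array([-0.00045375,  0.00040903, -0.00086403]), array([549.41167116, -60.28767333,  76.45960736]), array([-3.14113908e+00,  4.09228379e-04,  2.43336060e-01])) [-0.6411891  -0.58627082 -3.38628813] 0.19136710778586194
```

View pics/c5.png

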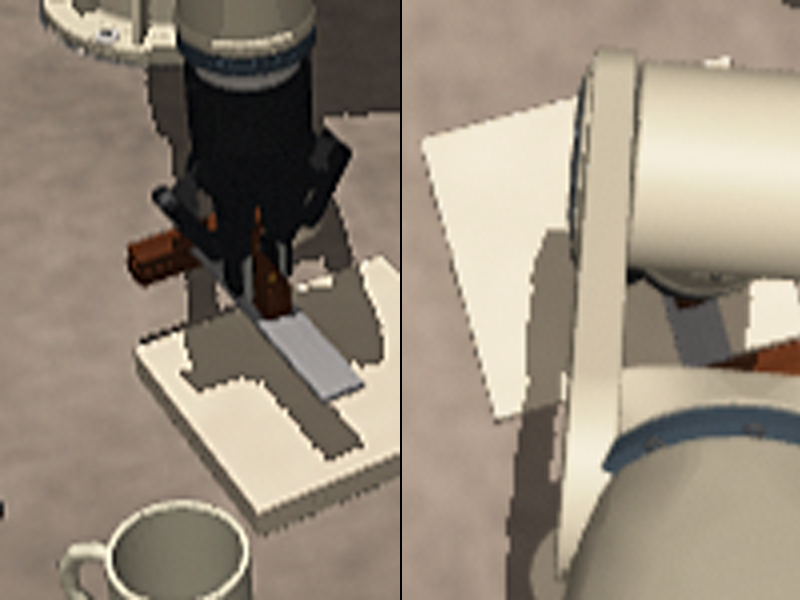

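apply_moves --series "-0.45 0.23 0.5 0 0 0 1;0 0 1 0 0 0 1;0 0 1 0 0 0 1;0 0 1 0 0 0 1;0 0 0.8 0 0 0 1;0 0 0.5 0 0 0 1;0 0 0.3 0 0 0 1;0 0 0.1 0 0 0 1;0 0 0.1 0 0 0 1;0 0 0 0 0 0 1"

```text
clock: 9.62
eef_pos: [545.7, -65.7, 23.5]
tcp_rot: [3.141, -0.0, 0.244]
contact_force: [-0.3, -0.2, -2.0]
opening: 0.195
```

apply_moves --series "0 0 0.05 0 0 0 1;0 0 0.05 0 0 0 1;0 0 0 0 0 0 1;0.1 0 0 0 0 0 1;0.1 0 0 0 0 0 1;0.1 0 0 0 0 0 1;0.1 0 0 0 0 0 1;0.1 0 0 0 0 0 1;0 0 0 0 0 0 1;0 0 0 0 0 0 1"

```text
clock: 10.45
eef_pos: [550.5, -64.5, 22.4]
tcp_rot: [3.142, -0.0, 0.244]
contact_force: [0.1, 0.3, -2.2]
opening: 0.191
```

apply_moves --series "0 0 0.05 0 0 0 1;0.1 0 0 0 0 0 1;0.1 0 0 0 0 0 1;0.1 0 0 0 0 0 1;0.1 0 0 0 0 0 1;0 0 0 0 0 0 1;0 0 0 0 0 0 1;0 0 0 0 0 0 1;0 0 0 0 0 0 1;0 0 0 0 0 0 1"

```text
clock: 11.28
eef_pos: [554.4, -63.5, 21.9]
tcp_rot: [3.142, -0.0, 0.244]
contact_force: [-2.2, -0.3, 3.1]
opening: 0.193
```

apply_moves --series "0.05 0 0 0 0 0 1;0.05 0 0 0 0 0 1;0.05 0 0 0 0 0 1;0.05 0 0 0 0 0 1;0 0 0 0 0 0 1;0 0 0 0 0 0 1;0 0 0 0 0 0 1;0 0 0 0 0 0 1;0 0 0 0 0 0 1;0 0 0 0 0 0 1"

```text
clock: 12.12
eef_pos: [555.6, -63.2, 22.0]
tcp_rot: [-3.141, 0.001, 0.244]
contact_force: [-4.5, -1.8, 6.6]
opening: 0.19
```

```bash
python3 - <<'E'
from h import *
s=r.sense();print(s)
E
```

```text
{'clock': 12.1167, 'qpos': array([-1.15722758e-01,  5.13601220e-01,  1.91168037e+00, -3.95756647e-04,
        7.17400456e-01,  1.21098164e+00]), 'qvel': array([-0.0002306 , -0.00115345, -0.00042103,  0.00062097, -0.00017828,
        0.00048079]), 'joint_efforts': array([ 1.08196277e+00, -5.72225976e+01, -2.42593735e+01,  4.20168936e-01,
       -1.59944192e+00, -1.53906749e-04]), 'eef_pos': array([555.59051649, -63.16606119,  21.97553627]), 'tcp_rot': array([-3.14145228e+00,  1.11116309e-03,  2.44390360e-01]), 'contact_force': array([-4.48429344, -1.75303264,  6.57929652]), 'wrist_torque': array([-0.29065525,  0.75281128,  0.06800247]), 'opening': 0.1899772213736259}
```

apply_moves --series "0.1 0 0 0 0 0 1;0.1 0 0 0 0 0 1;0 0 0 0 0 0 1;0 0 0 0 0 0 1;0 0 0 0 0 0 1;0 0 0 0 0 0 1;0 0 0 0 0 0 1;0 0 0 0 0 0 1;0 0 0 0 0 0 1;0 0 0 0 0 0 1"

```text
clock: 12.95
eef_pos: [556.6, -62.8, 21.9]
tcp_rot: [-3.141, 0.003, 0.244]
contact_force: [-8.1, -3.3, 10.2]
opening: 0.19
```

```bash
python3 - <<'E'
from h import *
s=r.sense();print(s["eef_pos"],s["tcp_rot"],s["contact_force"],s["wrist_torque"])
E
```

```text
[556.63698639 -62.84409739  21.94503281] [-3.14118124e+00  2.71303114e-03  2.44470815e-01] [-8.05234693 -3.32889555 10.23438537] [-0.50626513  1.18990094  0.0391271 ]
```

apply_moves --series "-0.1 0 -0.05 0 0 0 1;0 0 0 0 0 0 0;0 0 0 0 0 0 0;0 0 0 0 0 0 0;0 0 0 0 0 0 0;0 0 -1 0 0 0 0;0 0 -2 0 0 0 0;0 0 -2.5 0 0 0 0;0 0 -2 0 0 0 0;0 0 0 0 0 0 0" --squeeze 50

```text
clock: 13.78
eef_pos: [560.1, -63.1, 102.0]
tcp_rot: [3.139, -0.006, 0.244]
contact_force: [1.2, -0.4, 2.0]
opening: 0.5
```

apply_moves --series "-1.5 0 0 0 0 0 1;-2 0 0 0 0 0 1;-2 0 0 0 0 0 1;-2 0 0 0 0 0 1;-2 0 0 0 0 0 1;-2 0 0 0 0 0 1;0 0 1.5 0 0 0 1;0 0 2 0 0 0 1;0 0 0 0 0 0 1;0 0 0 0 0 0 1"

```text
clock: 14.62
eef_pos: [444.9, -90.5, 62.1]
tcp_rot: [-3.141, 0.002, 0.244]
contact_force: [1.2, -0.0, -0.3]
opening: 0.004
```

```bash
python3 - <<'E'
from h import *
import cv2
s=r.sense();print(s["eef_pos"],s["tcp_rot"],s["contact_force"],s["wrist_torque"])
f=r.grab_frame("scene");g=r.grab_frame("top")
cv2.imwrite("pics/t6.png",g);cv2.imwrite("pics/s6.png",f)
o=np.zeros((600,800,3),np.uint8)
o[:,:400]=cv2.resize(f[160:265,255:325][:,:],(400,600),interpolation=2)
o[:,402:]=cv2.resize(g[160:280,300:380],(400,600),interpolation=2)[:,:398]
cv2.imwrite("pics/c6.png",o)
E
```

```text
[444.88230743 -90.4771121   62.10136625] [-3.14071787e+00  1.80603944e-03  2.44270109e-01] [ 1.1944668  -0.01207653 -0.25567198] [0.05941941 0.03317386 0.01059745]
```

View pics/c6.png

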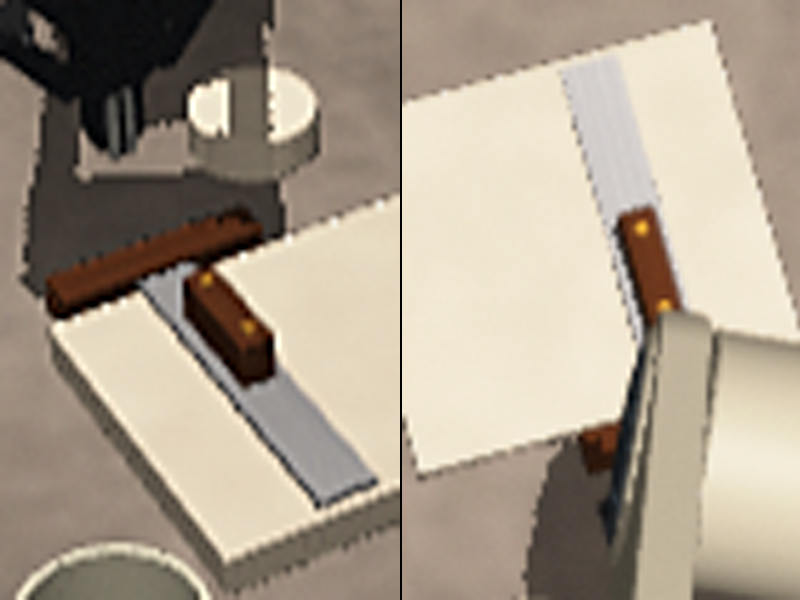

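apply_moves --series "0 0 1 0 0 0 1;0 0 1.5 0 0 0 1;0 0 1.5 0 0 0 1;0 0 1 0 0 0 1;0 0 0.3 0 0 0 1;0.2 0 0 0 0 0 1;0.2 0 0 0 0 0 1;0.2 0 0 0 0 0 1;0.2 0 0 0 0 0 1;0.2 0 0 0 0 0 1"

```text
clock: 15.55
eef_pos: [456.0, -88.2, 9.9]
tcp_rot: [3.141, -0.001, 0.244]
contact_force: [-0.1, 0.4, 0.2]
opening: 0.0
```

apply_moves --series "0.1 0 0 0 0 0 1;0.1 0 0 0 0 0 1;0.05 0 0 0 0 0 1;0.05 0 0 0 0 0 1;0.05 0 0 0 0 0 1;0.05 0 0 0 0 0 1;0.05 0 0 0 0 0 1;0.05 0 0 0 0 0 1;0 0 0 0 0 0 1;0 0 0 0 0 0 1"

```text
clock: 16.38
eef_pos: [460.2, -87.0, 9.4]
tcp_rot: [3.142, 0.0, 0.244]
contact_force: [-0.2, -0.5, -0.3]
opening: 0.003
```

apply_moves --series "0.04 0 0 0 0 0 1;0.04 0 0 0 0 0 1;0.04 0 0 0 0 0 1;0.04 0 0 0 0 0 1;0.04 0 0 0 0 0 1;0.04 0 0 0 0 0 1;0.04 0 0 0 0 0 1;0.04 0 0 0 0 0 1;0 0 0 0 0 0 1;0 0 0 0 0 0 1"

```text
clock: 17.22
eef_pos: [460.4, -86.5, 9.1]
tcp_rot: [-3.14, 0.005, 0.245]
contact_force: [-9.2, -5.8, 7.4]
opening: -0.0
```

apply_moves --series "0.05 0 0 0 0 0 1;0.05 0 0 0 0 0 1;0.05 0 0 0 0 0 1;0.05 0 0 0 0 0 1;0 0 0 0 0 0 1;-0.5 0 0 0 0 0 1;-0.8 0 0 0 0 0 1;-1 0 0 0 0 0 1;0 0 -1.5 0 0 0 1;0 0 -2 0 0 0 1"

```text
clock: 18.05
eef_pos: [440.5, -91.1, 43.5]
tcp_rot: [-3.14, 0.003, 0.244]
contact_force: [-0.3, -0.5, -0.5]
opening: -0.003
```

```bash
python3 - <<'E'
from h import *
print(delta([533.3,304.5,130],[np.pi,0,-.1019]))
E
```

```text
(array([ 18.53266779, -36.15702647,  -8.64856802]), array([-0.00110828,  0.00343034,  0.34592085]), array([440.52029222, -91.06046141,  43.49766522]), array([-3.13991892,  0.00317255,  0.24402388]))
```

apply_moves --series "0 0 -2 0 0 0 0;0 0 -2.5 0 0 0 0;0 0 -2.5 0 0 0 0;0 0 -1.5 0 0 0 0;1.5 -3 0 0 0 0 0;1.6 -3.1 0 0 0 0 0;1.6 -3.1 0 0 0 0 0;1.6 -3.1 0 0 0 0 0;1.6 -3.1 0 0 0 0 0;1.6 -3.1 0 0 0 0 0"

```text
clock: 18.88
eef_pos: [490.1, 112.8, 129.4]
tcp_rot: [-3.141, -0.001, 0.244]
contact_force: [0.2, -0.5, 0.9]
opening: 0.502
```

apply_moves --series "1.6 -3.1 0 0 0 0 0;1.6 -3.1 0 0 0 0 0;1.6 -3.1 0 0 0 0 0;1.6 -3.1 0 0 0 0 0;1.4 -2.8 0 0 0 0 0;0.8 -2.4 0 0 0 0 0;0 0 0 0 0 0.086 0;0 0 0 0 0 0.087 0;0 0 0 0 0 0.087 0;0 0 0 0 0 0.086 0"

```text
clock: 19.72
eef_pos: [530.7, 302.7, 129.0]
tcp_rot: [-3.142, 0.0, -0.105]
contact_force: [0.1, 0.6, 0.4]
opening: 0.501
```

```bash
python3 - <<'E'
from h import *
import cv2
print(delta([533.3,304.5,30],[np.pi,0,-.1019]))
f=r.grab_frame("scene");g=r.grab_frame("top")
cv2.imwrite("pics/t7.png",g);cv2.imwrite("pics/s7.png",f)
o=np.zeros((600,800,3),np.uint8)
o[:,:480]=cv2.resize(g[158:278,290:386],(480,600),interpolation=2)
o[:400,484:]=cv2.resize(f[130:230,370:449],(316,400),interpolation=2)
o[402:]=0
c=cv2.resize(g[200:260,170:240],(231,198),interpolation=2);o[402:600,500:731]=c
cv2.imwrite("pics/c7.png",o)
print(proj([[533.3,304.5,64],r.sense()["eef_pos"]],"scene"))
E
```

```text
(array([ 0.24115479, -0.20221352,  9.90274227]), array([-5.86377565e-05,  2.58495307e-04, -3.51718828e-03]), array([530.71392595, 302.73441384, 129.02792524]), array([-3.14153447e+00,  2.58597894e-04, -1.05417181e-01]))
[[417.30790447 181.16619737]
 [419.52503611 161.79091101]]
```

View pics/c7.png

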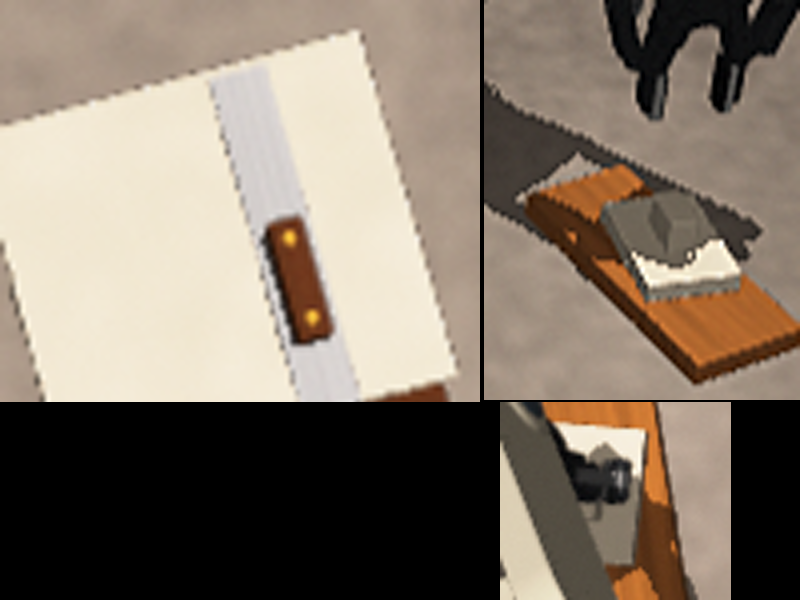

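apply_moves --series "0.24 -0.2 1 0 0 -0.0035 0;0 0 2 0 0 0 0;0 0 2 0 0 0 0;0 0 2 0 0 0 0;0 0 1.5 0 0 0 0;0 0 1 0 0 0 0;0 0 0.7 0 0 0 0;0 0 0 0 0 0 0;0 0 0 0 0 0 0;0 0 0 0 0 0 1" --squeeze 50

```text
clock: 20.65
eef_pos: [534.4, 304.8, 28.2]
tcp_rot: [-3.141, -0.001, -0.098]
contact_force: [-0.6, 0.3, 0.9]
opening: 0.376
```

apply_moves --series "0 0 0 0 0 0 1;0 0 0 0 0 0 1;0 0 0 0 0 0 1;0 0 0 0 0 0 1;0 0 0 0 0 0 1;0 0 0 0 0 0 1;0 0 0 0 0 0 1;0 0 0 0 0 0 1;0 0 0 0 0 0 1;0 0 0 0 0 0 1"

```text
clock: 21.48
eef_pos: [534.7, 305.1, 28.6]
tcp_rot: [-3.14, -0.002, -0.098]
contact_force: [-0.2, 0.3, 6.3]
opening: 0.243
```

```bash
python3 - <<'E'
from h import *
import cv2
s=r.sense();print(s["eef_pos"],s["tcp_rot"],s["contact_force"],s["opening"])
g=cv2.imread("pics/t7.png").astype(float)
hsv=cv2.cvtColor(g.astype(np.uint8),cv2.COLOR_BGR2HSV)
gray=g.mean(2); sat=g[:,:,2]-g[:,:,0]   # R-B: slab warm, blade neutral
def edges(img,x0f,rows,hw,sign):
    out=[]
    for v in rows:
        c=x0f(v);us=np.arange(int(c-hw),int(c+hw)+1);d=np.diff(img[v,us])*sign;d[d<0]=0
        out.append((((us[:-1]+.5)*d).sum()/d.sum(),v))
    return np.array(out)
lin=lambda a,b:(lambda v:a[0]+(v-a[1])*(b[0]-a[0])/(b[1]-a[1]))
P=lambda u,v:(290+u/5-.4,158+v/5-.4)
E={"bladeL":(sat,lin(P(210,85),P(298,400)),range(178,237),-1),"bladeR":(sat,lin(P(267,67),P(357,395)),range(175,235),1),
 "slabL":(gray,lin(P(0,240),P(45,400)),range(190,250),1),"slabR":(gray,lin(P(358,33),P(457,375)),range(170,228),-1)}
c=r.camera_info("top");Ex=c["extrinsics"];Ki=np.linalg.inv(c["K"])
def back(uv,z):
    d=np.c_[uv,np.ones(len(uv))]@Ki.T@Ex[:3,:3].T;o=Ex[:3,3];return o+d*((z-o[2])/d[:,2])[:,None]
for k,(im,l,rows,sg) in E.items():
    e=edges(im,l,rows,4,sg);p=back(e,30 if 'blade' in k else 25)
    A=np.polyfit(p[:,0],p[:,1],1)
    for _ in range(3):
        rr=p[:,1]-np.polyval(A,p[:,0]);m=abs(rr)<max(.6,1.5*np.median(abs(rr)));A=np.polyfit(p[m,0],p[m,1],1)
    print(k,"yaw",np.arctan(A[0]).round(4),"y@x=572.35",np.polyval(A,572.35).round(2),"rms",rr[m].std().round(2),m.sum())
# head top edges: dark brown transition rows
u=np.arange(372,384)
E
```

```text
[534.66072753 305.06467844  28.61644134] [-3.14026872e+00 -1.82284560e-03 -9.80458856e-02] [-0.19354276  0.27834997  6.33164484] 0.2426231390047782
bladeL yaw 0.2411 y@x=572.35 -45.39 rms 0.38 45
bladeR yaw 0.244 y@x=572.35 -76.48 rms 0.31 47
slabL yaw 0.2415 y@x=572.35 76.9 rms 0.31 48
slabR yaw 0.244 y@x=572.35 -127.51 rms 0.31 44
```

apply_moves --series "0 0 -0.5 0 0 0 1;0 0 -1 0 0 0 1;0 0 -1.5 0 0 0 1;0 0 -1.5 0 0 0 1;0 0 -1.5 0 0 0 1;0 0 0 0 0 -0.068 1;0 0 0 0 0 -0.068 1;0 0 0 0 0 -0.068 1;0 0 0 0 0 -0.068 1;0 0 0 0 0 -0.0687 1" --squeeze 60

```text
clock: 22.32
eef_pos: [533.6, 304.4, 88.1]
tcp_rot: [3.142, 0.0, 0.246]
contact_force: [0.6, -0.3, -2.3]
opening: 0.248
```

apply_moves --series "-0.2 1.5 0 0 0 0 1;-0.3 2.2 0 0 0 0 1;-0.3 2.2 0 0 0 0 1;-0.3 2.2 0 0 0 0 1;-0.3 2.2 0 0 0 0 1;-0.3 2.2 0 0 0 0 1;-0.3 2.2 0 0 0 0 1;-0.3 2.2 0 0 0 0 1;-0.3 2.2 0 0 0 0 1;-0.3 2.2 0 0 0 0 1"

```text
clock: 23.15
eef_pos: [556.4, 89.0, 87.9]
tcp_rot: [3.141, 0.0, 0.241]
contact_force: [0.7, 0.4, -2.2]
opening: 0.243
```

apply_moves --series "-0.3 2.2 0 0 0 0 1;-0.3 2.2 0 0 0 0 1;-0.3 2 0 0 0 0 1;-0.2 1.5 0 0 0 0 1;-0.1 1 0 0 0 0 1;0 0.5 0 0 0 0 1;0 0 0 0 0 0 1;0 0 0 0 0 0 1;0 0 0 0 0 0 1;0 0 0 0 0 0 1"

```text
clock: 23.98
eef_pos: [567.6, -2.5, 87.4]
tcp_rot: [-3.141, 0.0, 0.243]
contact_force: [-0.3, 0.6, -1.6]
opening: 0.243
```

```bash
python3 - <<'E'
from h import *
print(delta([567.7,-3.4,36],[np.pi,0,.2427]),r.sense()["contact_force"],r.sense()["opening"])
E
```

```text
(array([-0.00776697,  0.08691247,  5.13549402]), array([-0.00018189,  0.00012234,  0.00055653]), array([567.5743871 ,  -2.54531043,  87.35508759]), array([-3.14141073e+00,  1.22286043e-04,  2.43256542e-01])) [-0.31683242  0.58407361 -1.63083789] 0.24297252245821102
```

apply_moves --series "0 0 1 0 0 0 1;0 0 1.2 0 0 0 1;0 0 1.2 0 0 0 1;0 0 1 0 0 0 1;0 0 0.5 0 0 0 1;0 0 0.2 0 0 0 1;0 0 0.05 0 0 0 1;0 0 0.05 0 0 0 1;0 0 0.05 0 0 0 1;0 0 0 0 0 0 1"

```text
clock: 24.82
eef_pos: [568.1, -3.4, 35.3]
tcp_rot: [3.141, -0.001, 0.242]
contact_force: [-0.6, 0.9, -2.3]
opening: 0.246
```

apply_moves --series "0 0 0.03 0 0 0 1;0 0 0.03 0 0 0 1;0 0 0.03 0 0 0 1;0 0 0 0 0 0 1;0 0 0 0 0 0 1;0 0 0 0 0 0 1;0 0 0 0 0 0 1;0 0 0 0 0 0 1;0 0 0 0 0 0 1;0 0 0 0 0 0 1"

```text
clock: 25.65
eef_pos: [567.7, -3.3, 34.0]
tcp_rot: [-3.142, -0.0, 0.242]
contact_force: [0.5, 0.7, -2.0]
opening: 0.239
```

apply_moves --series "0 0 0.03 0 0 0 1;0 0 0.02 0 0 0 1;0 0 0.02 0 0 0 1;0 0 0.02 0 0 0 1;0 0 0 0 0 0 1;0 0 0 0 0 0 1;0 0 0 0 0 0 1;0 0 0 0 0 0 1;0 0 0 0 0 0 1;0 0 0 0 0 0 1"

```text
clock: 26.48
eef_pos: [567.7, -3.4, 33.6]
tcp_rot: [3.142, -0.0, 0.242]
contact_force: [-2.6, -0.4, 6.3]
opening: 0.241
```

apply_moves --series "0 0 -0.02 0 0 0 1;0 0 0 0 0 0 0.2;0 0 0 0 0 0 0;0 0 0 0 0 0 0;0 0 0 0 0 0 0;0 0 -1 0 0 0 0;0 0 -2 0 0 0 0;0 0 -2 0 0 0 0;0 0 -2 0 0 0 0;0 0 0 0 0 0 0"

```text
clock: 27.32
eef_pos: [570.3, -3.3, 107.6]
tcp_rot: [3.14, -0.006, 0.243]
contact_force: [0.9, -0.8, 0.9]
opening: 0.501
```

apply_moves --series "0 -2 0 0 0 0 0;0 -2.5 0 0 0 0 0;0 -3 0 0 0 0 0;0 -3 0 0 0 0 0;0 -3 0 0 0 0 0;0 -3 0 0 0 0 0;0 -3 0 0 0 0 0;0 -2.5 0 0 0 0 0;0 0 0 0 0 0 0;0 0 0 0 0 0 0"

```text
clock: 28.15
eef_pos: [514.4, 211.2, 103.2]
tcp_rot: [3.141, 0.0, 0.245]
contact_force: [0.4, -0.3, -0.3]
opening: 0.501
```

```bash
python3 - <<'E'
from h import *
import cv2
print(r.sense()["eef_pos"])
f=r.grab_frame("scene");g=r.grab_frame("top")
cv2.imwrite("pics/t8.png",g);cv2.imwrite("pics/s8.png",f)
o=np.zeros((600,800,3),np.uint8)
o[:,:500]=cv2.resize(g[158:278,286:386],(500,600),interpolation=2)
o[:,504:]=cv2.resize(f[190:270,265:304],(296,600),interpolation=2)
cv2.imwrite("pics/c8.png",o)
E
```

```text
[514.40508423 211.17595431 103.24507753]
```

View pics/c8.png

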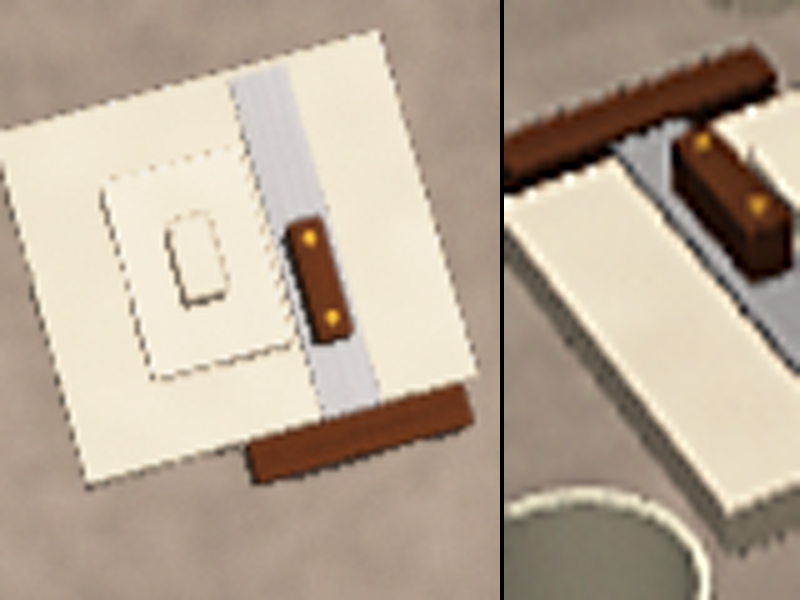

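```bash
cat > e.py <<'E'
from h import *
import cv2,sys
g=cv2.imread(sys.argv[1]).astype(float);ox,oy=286,158
gray=g.mean(2);sat=g[:,:,2]-g[:,:,0]
P=lambda u,v:np.array([ox+u/5-.4,oy+v/5-.4])
c=r.camera_info("top");Ex=c["extrinsics"];Ki=np.linalg.inv(c["K"])
def back(uv,z):
    d=np.c_[uv,np.ones(len(uv))]@Ki.T@Ex[:3,:3].T;o=Ex[:3,3];return o+d*((z-o[2])/d[:,2])[:,None]
def line(im,a,b,z,mode,hw=2.5,n=60):
    a,b=P(*a),P(*b);t=(b-a)/np.linalg.norm(b-a);nn=np.array([-t[1],t[0]]);s=np.arange(-hw,hw+.01,.25);pts=[]
    for k in np.linspace(.06,.94,n):
        q=(a+k*(b-a))+s[:,None]*nn
        v=cv2.remap(im.astype(np.float32),q[None,:,0].astype(np.float32),q[None,:,1].astype(np.float32),1)[0]
        w=(v.max()-v) if mode==0 else np.clip(np.gradient(v)*mode,0,None)
        if mode==0: w=np.clip(w-.5*w.max(),0,None)
        if w.sum()>0: pts.append(q[0]+(w@s/w.sum()+hw)*nn)
    p=back(np.array(pts),z);m=np.ones(len(p),bool)
    for _ in range(4):
        ctr=p[m].mean(0)[:2];d=np.linalg.svd(p[m,:2]-ctr)[2][0];d*=np.sign(d[0]) if abs(d[0])>.5 else np.sign(d[1])
        e=(p[:,:2]-ctr)@[-d[1],d[0]];m=abs(e)<max(.5,2*np.median(abs(e)))
    return np.arctan2(d[1],d[0]),ctr,e[m].std()
def rep(name,L,yaw=.2427,C=(572.35,-25.6)):
    ca,sa=np.cos(yaw),np.sin(yaw);v=L[1]-C
    print(name,"ang-yaw %.4f"%(L[0]-yaw),"xs %.2f ys %.2f rms %.2f"%(v@[ca,sa],v@[-sa,ca],L[2]))
E
cat > m8.py <<'E'
from e import *
rep("bladeL far",line(sat,(230,85),(250,152),30,1));rep("bladeL near",line(sat,(305,350),(322,412),30,1))
rep("bladeR",line(sat,(288,66),(379,400),30,-1))
rep("mouldL",line(gray,(101,192),(152,377),41,0));rep("mouldR",line(gray,(244,151),(291,344),41,0));rep("mouldR sat",line(sat,(247,151),(297,344),41,1))
rep("headin",line(gray,(330,413),(465,382),36,-1));rep("slabnear",line(gray,(92,487),(245,446),25,-1));rep("slabL",line(gray,(3,150),(86,480),25,-1));rep("slabR",line(gray,(381,40),(473,370),25,1))
E
python3 m8.py pics/t8.png
```

```text
bladeL far ang-yaw -0.0022 xs 64.29 ys -19.58 rms 0.25
bladeL near ang-yaw 0.0079 xs -70.60 ys -19.63 rms 0.25
bladeR ang-yaw 0.0055 xs 8.51 ys -49.57 rms 0.22
mouldL ang-yaw 0.0014 xs -1.83 ys 56.14 rms 0.41
mouldR ang-yaw -0.0074 xs -0.83 ys -19.15 rms 0.47
mouldR sat ang-yaw -0.0057 xs -0.43 ys -18.28 rms 0.22
headin ang-yaw 1.5735 xs -89.86 ys -56.10 rms 0.23
slabnear ang-yaw 1.5691 xs -88.82 ys 59.31 rms 0.24
slabL ang-yaw -0.0004 xs -7.51 ys 99.45 rms 0.32
slabR ang-yaw 0.0016 xs 0.19 ys -98.74 rms 0.29
```

```bash
python3 - <<'E'
from h import *
print(delta([567.7,-3.4,33.6],[np.pi,0,.2427])[:2])
E
```

```text
(array([1.63191458e-02, 2.19510656e+01, 6.96656185e+00]), array([0.00034508, 0.00037547, 0.00014133]))
```

apply_moves --series "0 2 0 0 0 0 0;0 2.5 0 0 0 0 0;0 3 0 0 0 0 0;0 3 0 0 0 0 0;0 3 0 0 0 0 0;0 3 0 0 0 0 0;0 3 0 0 0 0 0;0 2.45 0 0 0 0 0;0 0 0 0 0 0 0;0 0 0 0 0 0 0"

```text
clock: 29.08
eef_pos: [567.5, -5.2, 103.2]
tcp_rot: [3.142, 0.0, 0.238]
contact_force: [-0.1, -0.1, 0.1]
opening: 0.501
```

apply_moves --series "0 0 1.5 0 0 0 0;0 0 2 0 0 0 0;0 0 2 0 0 0 0;0 0 1 0 0 0 0;0 0 0.45 0 0 0 0;0 0 0 0 0 0 1;0 0 0 0 0 0 1;0 0 0 0 0 0 1;0 0 0 0 0 0 1;0 0 0 0 0 0 1"

```text
clock: 29.92
eef_pos: [568.0, -2.8, 34.4]
tcp_rot: [3.141, -0.001, 0.243]
contact_force: [-1.0, -0.1, -1.5]
opening: 0.239
```

apply_moves --series "0 0 0 0 0 0 1;0 0 0 0 0 0 1;0 0 0 0 0 0 1;0 0 0 0 0 0 1;0 0 -0.03 0 0 0 1;0 0 -0.03 0 0 0 1;0 0.1 0 0 0 0 1;0 0.1 0 0 0 0 1;0 0 0 0 0 0 1;0 0 0 0 0 0 1"

```text
clock: 30.75
eef_pos: [568.0, -4.9, 34.3]
tcp_rot: [-3.142, 0.0, 0.242]
contact_force: [0.2, 1.0, 1.4]
opening: 0.239
```

```bash
python3 - <<'E'
from h import *
s=r.sense();print(s["eef_pos"],s["tcp_rot"],s["contact_force"],s["wrist_torque"],s["opening"])
v=s["eef_pos"][:2]-[572.35,-25.6];a=.2427;print(v@[np.cos(a),np.sin(a)],v@[-np.sin(a),np.cos(a)])
E
```

```text
[567.99382625  -4.87912209  34.30046611] [-3.14154957e+00  1.61573603e-04  2.42352096e-01] [0.18889365 1.002483   1.43264161] [0.07692127 0.04016246 0.02065017] 0.23861400719590248
0.751226123034616 21.160498351289153
```

apply_moves --series "0 0 -0.03 0 0 0 1;0 0.05 -0.02 0 0 0 1;0 0.05 0 0 0 0 1;0 0.05 0 0 0 0 1;0 0.05 0 0 0 0 1;0 0.05 0 0 0 0 1;0 0 0 0 0 0 1;0 0 0 0 0 0 1;0 0 0 0 0 0 1;0 0 0 0 0 0 1"

```text
clock: 31.58
eef_pos: [568.6, -7.2, 34.9]
tcp_rot: [-3.142, 0.0, 0.242]
contact_force: [0.4, -0.0, -3.0]
opening: 0.24
```

```bash
cat > st.py <<'E'
from h import *
import time
s=r.sense();a=.2427;ca,sa=np.cos(a),np.sin(a)
v=s["eef_pos"][:2]-[572.35,-25.6];F=s["contact_force"];print("xs,ys",v@[ca,sa],v@[-sa,ca],"z",s["eef_pos"][2],"Fs",F[:2]@[ca,sa],F[:2]@[-sa,ca],F[2],"Tz",s["wrist_torque"][2],"yaw",s["tcp_rot"][2])
E
python3 st.py
```

```text
xs,ys 0.790947234630852 18.745497237502608 z 34.8640205138117 Fs 0.4043335451872766 -0.10770915974999751 -2.969714812216692 Tz -0.051127403105897765 yaw 0.24249420600711113
```

Free of the slab; about 1 mm of gap left. Look before closing it.

apply_moves --series "0 0.03 0 0 0 0 1;0 0.03 0 0 0 0 1;0 0 0 0 0 0 1;0 0 0 0 0 0 1;0 0 0 0 0 0 1;0 0 0 0 0 0 1;0 0 0 0 0 0 1;0 0 0 0 0 0 1;0 0 0 0 0 0 1;0 0 0 0 0 0 1"

```text
clock: 32.42
eef_pos: [568.8, -7.8, 34.9]
tcp_rot: [3.142, 0.0, 0.243]
contact_force: [0.2, -0.1, -1.9]
opening: 0.24
```

```bash
python3 st.py
```

```text
xs,ys 0.8090163794729791 18.129949934930174 z 34.87435494762824 Fs 0.18365972318793672 -0.14316235812840922 -1.8646996094219017 Tz -0.008481890991236392 yaw 0.24256637971363415
```

apply_moves --series "0 0.02 0 0 0 0 1;0 0.02 0 0 0 0 1;0 0 0 0 0 0 1;0 0 0 0 0 0 1;0 0 0 0 0 0 1;0 0 0 0 0 0 1;0 0 0 0 0 0 1;0 0 0 0 0 0 1;0 0 0 0 0 0 1;0 0 0 0 0 0 1"

```text
clock: 33.25
eef_pos: [568.9, -8.2, 34.9]
tcp_rot: [-3.142, 0.0, 0.242]
contact_force: [-0.4, 1.4, -1.6]
opening: 0.242
```

```bash
python3 st.py
```

```text
xs,ys 0.8079388294149609 17.746608360404064 z 34.887386886282876 Fs -0.045133399910395854 1.410647531343448 -1.5707330570036904 Tz 0.007120578489940227 yaw 0.2424799011632368
```

apply_moves --series "0 0.01 0.03 0 0 0 1;0 0 0.03 0 0 0 1;0 0 0.03 0 0 0 1;0 0 0.02 0 0 0 1;0 0 0.02 0 0 0 1;0 0 0 0 0 0 1;0 0 0 0 0 0 1;0 0 0 0 0 0 1;0 0 0 0 0 0 1;0 0 0 0 0 0 1"

```text
clock: 34.08
eef_pos: [568.9, -8.3, 34.3]
tcp_rot: [3.142, -0.0, 0.243]
contact_force: [-3.9, 0.6, 7.1]
opening: 0.241
```

```bash
python3 st.py
```

```text
xs,ys 0.8439494334639085 17.618627700825936 z 34.26474507662053 Fs -3.6691205360911483 1.5358050485501955 7.072510160792445 Tz -0.0017029830301910761 yaw 0.24253068052405236
```

apply_moves --series "0 0 -0.03 0 0 0 1;0 0 0 0 0 0 0.3;0 0 0 0 0 0 0.1;0 0 0 0 0 0 0.1;0 0 0 0 0 0 0.1;0 0 -1 0 0 0 0.1;0 0 -2 0 0 0 0.1;0 0 -2 0 0 0 0.1;0 0 -2 0 0 0 0.1;0 0 0 0 0 0 0.1"

```text
clock: 34.92
eef_pos: [571.5, -8.3, 108.2]
tcp_rot: [3.14, -0.006, 0.243]
contact_force: [0.4, -0.5, 0.7]
opening: 0.447
```

apply_moves --series "0 -2 0 0 0 0 0;0 -2.5 0 0 0 0 0;0 -3 0 0 0 0 0;0 -3 0 0 0 0 0;0 -3 0 0 0 0 0;0 -3 0 0 0 0 0;0 -3 0 0 0 0 0;0 -2.5 0 0 0 0 0;0 0 0 0 0 0 0;0 0 0 0 0 0 0"

```text
clock: 35.75
eef_pos: [515.6, 206.2, 103.8]
tcp_rot: [3.141, 0.0, 0.245]
contact_force: [-0.9, -1.0, 0.2]
opening: 0.497
```

```bash
python3 - <<'E'
from h import *
import cv2
g=r.grab_frame("top");f=r.grab_frame("scene")
cv2.imwrite("pics/t9.png",g)
o=np.zeros((600,800,3),np.uint8)
o[:,:500]=cv2.resize(g[158:278,286:386],(500,600),interpolation=2)
o[:,504:]=cv2.resize(f[190:260,260:294],(296,600),interpolation=2)
cv2.imwrite("pics/c9.png",o)
a=cv2.imread("pics/top0.png")
for n,(x,y,w,h) in dict(mug=(365,105,50,50),bowl=(225,105,50,55),disc=(305,272,45,45)).items():
    print(n,cv2.absdiff(a,g)[y:y+h,x:x+w].mean())
E
sed -i '/mould/d' m8.py; python3 m8.py pics/t9.png
```

```text
mug 2.170533333333333
bowl 2.5533333333333332
disc 2.4696296296296296
bladeL far ang-yaw 0.0104 xs 64.82 ys -19.63 rms 0.25
bladeL near ang-yaw 0.0157 xs -70.78 ys -19.66 rms 0.28
bladeR ang-yaw 0.0079 xs 10.27 ys -49.66 rms 0.21
headin ang-yaw 1.5734 xs -89.86 ys -56.10 rms 0.22
slabnear ang-yaw 1.5704 xs -88.78 ys 59.50 rms 0.23
slabL ang-yaw -0.0004 xs -7.51 ys 99.46 rms 0.31
slabR ang-yaw 0.0015 xs -0.81 ys -98.78 rms 0.27
```

View pics/c9.png

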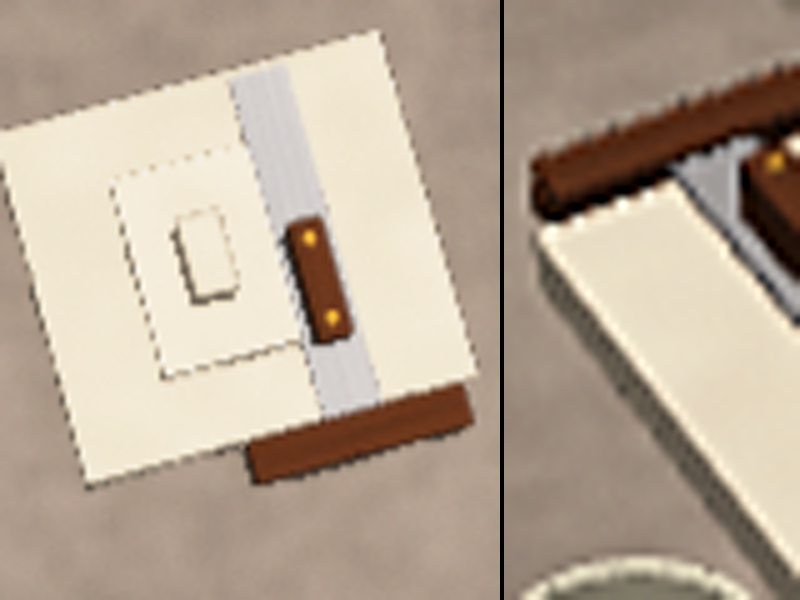

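```bash
python3 -c "
from rig import r
print(r.sense()['clock'],r.sign_off())"
```

```text
the job is handed in; nothing more can be done
35.85 None
```

I laid the T-square on the slab and pushed its head against the near edge. Then I set the mould down on its left (+y) side, with a long side against the blade, and handed the job in at 35.85 s with the gripper clear.

**Last checks:**
- **Head:** the shut fingers stalled against it at about 10 N and I pushed a little further, so I take it as flush. In the last top picture it is parallel to the slab edge within about 0.003 rad. That picture also reads the head's inner edge about 1 mm off the slab edge, which is within what the picture can resolve.
- **Blade:** both ends read the same offset (-19.6 mm) in the slab frame. It did not move measurably when the mould was set against it.
- **Mould:** I felt it touch the blade at about 1.4 N, within 0.1 mm of where I expected. I lowered it about 1 mm onto the slab before letting go. The last picture shows it right side up, wholly on the slab, with no visible gap along the blade.
- **Mug, bowl and disc:** the picture shows no change from the start.

**Disagreements:**
- **Fingertips:** they were about 30 mm higher than the stated geometry. My first grasp of the T-square closed above its handle. I measured the offset with a light touch (about 23 N) on the handle and corrected every height from that.
- **Camera and arm:** their positions differed by about 2 mm, so I set the mould down about 5 mm from the blade, measured the gap in the picture and then closed it.
- **Pictures:** I viewed 11 pictures, one over the budget of 10.

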